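# Set the glass warmer and start it

### The arm

A 6-joint arm with a two-finger parallel gripper is mounted at the origin on a cart in front of the work surface, level with it; the furniture and walls round the work are solid. World frame = base frame: x ahead of the robot, y to its left, z up, the work surface at z = 0. Lengths are in mm, angles in rad, forces in N, time in s.
With the tool pointing down it reaches from about 275 to 750 mm from the base axis. Payload 10.2 kg.
Tool frame: the origin (TCP) lies at the very end of the fingers, on their centre line; the grasp point (between the pads) lies 19 mm behind it; z points along the fingers, y is the line along which they close (so a half turn about z gives the same grasp; the last joint's range is limited). The gripper opens to 85 mm and grips with 20 to 120 N. Pads are 22 mm wide; open, the fingers measure 114 mm over their backs; the gripper's body (76 mm by 85 mm) begins 54 mm behind the grasp point. The pads swing forward as they close: fully open they stand 13 mm farther back than shut.
Start: joints at [1.114, 0.313, 1.498, -0, 1.331, -0.223], TCP at [121.642, 510.719, 231.294] pointing down, gripper open.
Joint ranges: [-2.94, 2.94], [-0.97, 2.17], [0.19, 2.56], [-1.23, 4.37], [0.02, 3.11], [-2.88, 2.88]. Speed limits (rad/s): [2.39, 2.39, 3.01, 3.14, 3.14, 3.14].

### API

Orientations are given as a unit quaternion [w, x, y, z].
In Python, from rig import ctrl, optics gives the robot as it stands. The module is installed in compiled form; this text tells all that it offers.
- The arm moves only by the shell command python3 -m handwheel 'ROWS' [FORCE]. ROWS is JSON, a list that holds one entry, the list of rows, each a list of 5 numbers: the gripper command: -1 is fully open, 1 is shut, values between are in proportion, then the shift along the world's x, y, z in units of 50 mm (1.0 is 50 mm), then the turn about the world's z in units of 8 degrees (1.0 is 8 degrees). In form: [[[gripper, tx, ty, tz, twist], ...]]. A call has 1 to 10 rows; each row shifts and turns the commanded pose from where the row before left it; what a row does not reach is not made up. A row lasts 1/10 s, in which the tool goes at most 50 mm and 8.59 degrees, less where a joint would pass 70% of its speed; a pose out of reach is approached as far as the arm can. A call is refused whole if a number of a shift passes 1 or a number of a turn 1, either way. A call with a gripper value outside its range is refused whole. The fingers move at their own pace and stop on an object; FORCE is the grip in N (left out, the last holds). Time passes only in rows, so rows that do not move let the fingers close. It gives the time, the measured TCP pose, the force, the opening and the grip force at its end, in the units of the state.
- ctrl.sense(): the state, without advancing time (a new reading comes with each control period).
- optics.capture(name): name is "scene" or "top"; returns a dict with "img" (420x560x3 uint8, blue, green, red), "K" (3x3 intrinsics, pixels), "R" (3x3) and "t" (3): a world point X has camera coordinates R X + t. Camera axes: x right, y down, z forward; pixel columns grow to the right and rows downward; lengths in mm; the calibration is good to about 2 mm. A picture is of the moment at which its call begins. There is no depth.
- ctrl.finish_job(): hands the job in; it is judged then, once.
The state is a dict: "time_s": time; "joints": joint angles; "dq": joint speeds; "tau": joint torques, N m; "eef_pos": TCP position; "ee_rot": TCP orientation; "force": force on the tool from outside, world axes, zero at the start; "wrist_torque": the same for the moment, N m; "grip_width": opening from 0.0 (shut) to 1.0 (fully open); "grip_force": force on a finger pad.
Only numpy, scipy, OpenCV 4.12 (cv2) and the standard library are available. Lean on these libraries where they do the work, as an engineer would, in place of code of your own. Each camera call takes 0.05 s, during which the arm holds its last target. There are 200 camera calls.

### The job

Set the glass warmer going: with your fingertips on the black knurled dial, rub it round clockwise until its white line has clicked in at the orange mark, and only then press the green start button right down and let it go. Do not touch the glass that stands on the hot plate, and leave the blue tin and the salt mill where they are.

Things in the scene. Friction and masses are not known exactly. Their poses are not given: they have to be found in the camera images.
- warmer: White glass warmer, fixed, 144 x 292 mm (own x by y). Origin on the worktop; own x away from the robot, y left; turned up to 0.15 rad. Left part (own y -35 to 142 mm): control housing, top 50 mm up, with dial and button. Right part (own y -150 to -35): hot plate, dark disc 92 mm across at own (0, -92), 26 mm up, with the glass on it.
- dial_top (a point): Centre of the black dial's flat top, on its upright axis, 73 mm above the worktop unless pressed. Disc, 100 mm diameter, 16 mm thick, too wide to grip. Sprung: sinks up to 6 mm under a finger (3 N to start, 7 N at 4 mm, then a hard stop past 9 N). A fingertip pressed 4 mm down on the top near the rim and moved in a circle about the axis carries it round.
- orange_mark (a point): Centre of the orange mark, 12 x 14 mm, flat on the housing, 59.5 mm from the dial's axis: where the white line on the dial's top must point; on the side towards the robot. Five small black dots mark the other settings, 30 degrees apart.
- dial (a joint): Dial angle, rad, growing clockwise from above. Clicks every 0.524: 0 off, 0.524, 1.047, 1.571 (white line at the orange mark), 2.094, 2.618; end stops just beyond. Starts at rest at 0, 0.524 or 1.047. Left alone it springs to the nearest click; about 0.06 N m takes it over to the next. White line: 105 deg clockwise of the warmer's x at 0.
- start_top (a point): Centre of the top of the round green start button, 24 mm diameter, on the control housing between dial and hot plate, at the edge nearer the robot; it is pressed straight down.
- start (a joint): Travel of the start button, m: 0 is up, 0.006 fully down, which takes about 5 N; it springs back up.
- glass: Origin: centre of the foot of the clear drinking glass, 75 mm diameter, 89 mm tall, that stands loose on the hot plate; its top is 115 mm above the worktop.
- tin_mid (a point): Middle of the loose blue tin, 64 x 90 x 62 mm, standing to the right of the warmer.
- mill_mid (a point): Middle of the loose clear salt mill with grey cap, 44 mm diameter, 90 mm tall, standing to the left of the warmer.
There are look-alikes about, which are no part of the job. Leave any pink look-alike of the glass alone.

How it is judged:
By the outcome, as a careful person would: the job done as asked, in the order asked, and still so for the second after the job is handed in, with the robot touching nothing.
It also fails if it takes over 45 s, if anything falls off the work surface, if the arm or the gripper's body presses on something with over 40 N, if the wrist force passes 120 N, or if a joint passes its speed limit or range.

## Working session

There is one attempt and no reset: what is moved stays moved. The work goes in short steps, Python scripts to look and compute and a shell command to move; the robot and the scene stay as the last step left them, time stands still between calls to the robot, and variables do not carry over. Pictures are saved under pics/ and viewed, at most 10 in all, crops included, and the job is handed in when it is done.

```bash
mkdir -p pics; python3 - <<'E'
from rig import ctrl,optics
import cv2,json
for n in("scene","top"):
    c=optics.capture(n);cv2.imwrite(f"pics/{n}0.png",c["img"]);print(n,c["K"],c["R"],c["t"])
print(ctrl.sense())
E
```

```text
scene [[393.3267349    0.         281.52504869]
 [  0.         393.3267349  205.33045112]
 [  0.           0.           1.        ]] [[ 0.57731134 -0.81641079 -0.01360268]
 [-0.53075505 -0.36255078 -0.76606528]
 [ 0.6204923   0.44947786 -0.64261883]] [-491.733834    227.9477412   974.41994271]
top [[518.42837921   0.         275.54814372]
 [  0.         518.42837921 218.66692775]
 [  0.           0.           1.        ]] [[-0.02365176 -0.99966164  0.01082565]
 [-0.99701942  0.02279104 -0.07370778]
 [ 0.07343612 -0.0125367  -0.99722112]] [-256.40608458  512.94810564 1267.75836194]
{'time_s': 0.1, 'joints': array([ 1.11361543e+00,  3.13385799e-01,  1.49834283e+00,  1.17298973e-08,
        1.33100301e+00, -2.23371169e-01]), 'dq': array([ 0.00161908, -0.00072036, -0.0008702 ,  0.0004825 ,  0.00105356,
        0.00053004]), 'tau': array([ 4.00830206e-03, -4.12895823e+01, -2.60141587e+01, -7.17926105e-05,
        2.94971091e-03, -6.91971127e-05]), 'eef_pos': array([121.53051861, 510.50982808, 230.80340437]), 'ee_rot': array([-1.90073331e-04,  1.16638746e-01,  9.93174244e-01, -5.36841233e-04]), 'force': array([0.08645204, 0.02842743, 0.08614103]), 'wrist_torque': array([ 0.065601  ,  0.01395283, -0.0325251 ]), 'grip_force': 0.0, 'grip_width': 0.9987302067810216}
```

View pics/top0.png

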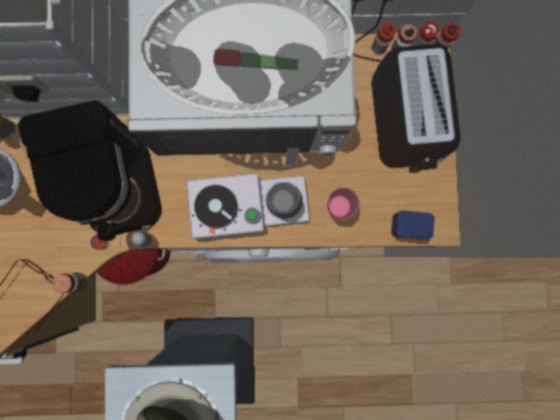

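View pics/scene0.png

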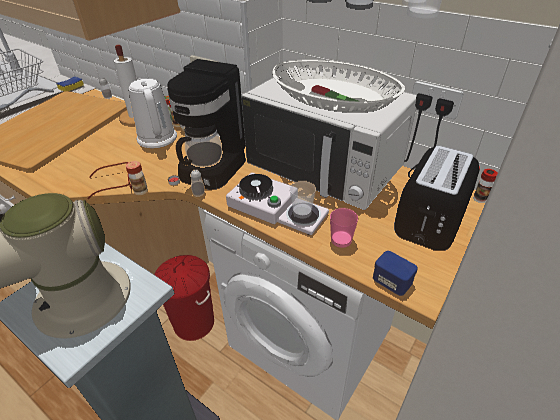

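Top view: the warmer spans cols 187–308, rows 175–240. Its dial is at about (215,206), the green button at (252,215), the orange mark near (212,230) and the glass at (284,201). I'll enlarge this area.

```bash
cat > h.py <<'E'
import numpy as np
def ray(c,u,v,z):
    d=c["R"].T@np.linalg.inv(c["K"])@np.array([u,v,1.]);o=-c["R"].T@c["t"]
    return o+d*(z-o[2])/d[2]
def proj(c,X):
    p=c["K"]@(c["R"]@np.array(X,float)+c["t"]);return p[:2]/p[2]
E
python3 - <<'E'
from rig import optics
import cv2,numpy as np
from h import *
c=optics.capture("top");im=c["img"]
cv2.imwrite("pics/crop1.png",cv2.resize(im[165:250,175:315],None,fx=5.6,fy=5.6,interpolation=cv2.INTER_CUBIC))
hsv=cv2.cvtColor(im,cv2.COLOR_BGR2HSV)
def cen(lo,hi,x0,x1,y0,y1):
    m=cv2.inRange(hsv,lo,hi);k=np.zeros_like(m);k[y0:y1,x0:x1]=m[y0:y1,x0:x1]
    M=cv2.moments(k,True);return M["m10"]/M["m00"],M["m01"]/M["m00"],M["m00"]
g=cen((45,100,50),(75,255,255),235,270,200,230);print("green",g,ray(c,g[0],g[1],58))
o=cen((3,150,120),(18,255,255),195,235,222,236);print("orange",o,ray(c,o[0],o[1],50))
m=cen((0,0,0),(180,255,55),190,240,180,230);print("dialdark",m,ray(c,m[0],m[1],73))
for n,u,v,z in(("mill",140,240,90),("tin",413,226,62),("glass",284,201,60)):print(n,ray(c,u,v,z))
E
```

```text
green (251.5593220338983, 214.8135593220339, 59.0) [ 514.71088113 -210.16655767   58.        ]
orange (211.75, 229.66666666666666, 12.0) [ 481.50400737 -112.89059598   50.        ]
dialdark (214.2829268292683, 205.9731707317073, 820.0) [ 536.64084281 -122.29696425   73.        ]
mill [458.99516443  50.37884129  90.        ]
tin [ 478.50797834 -598.29078427   62.        ]
glass [ 546.21696246 -289.17904223   60.        ]
```

View pics/crop1.png

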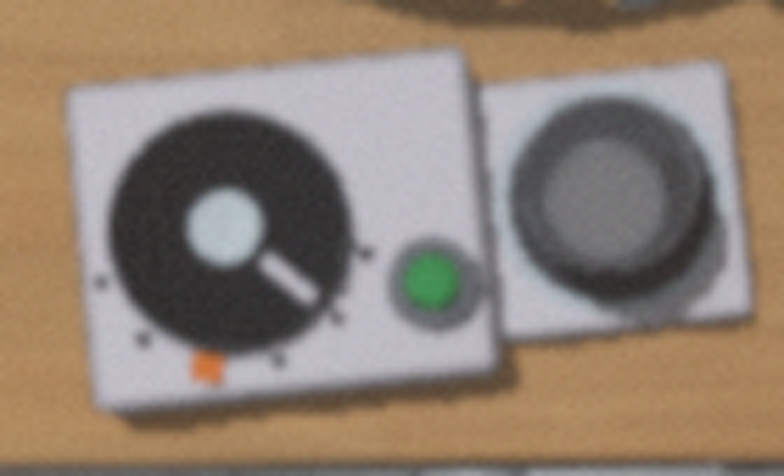

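The white line sits at the second dot (0.524), so the dial needs another 60° clockwise. The dial axis is at about (538,-124.5). I'll move over by way of free space with the gripper shut.

```bash
python3 -m handwheel '[[[1,0.6,-0.66,0,0],[1,0.6,-0.66,0,0],[1,0.6,-0.66,0,0],[1,0.6,-0.66,0,0],[1,0.6,-0.66,0,0],[1,0.6,-0.66,0,0],[1,0.1,-0.8,0,0],[1,0.1,-0.8,0,0],[1,0.1,-0.8,0,0],[1,0.1,-0.8,0,0]]]'
python3 -m handwheel '[[[1,0.1,-0.8,0,0],[1,0.1,-0.8,0,0],[1,0.1,-0.8,0,0],[1,0.1,-0.8,0,0],[1,0.3,-0.8,0,0],[1,0.3,-0.8,0,0],[1,0.5,-0.7,0,0],[1,0,0,0,0]]]'
python3 - <<'E'
from rig import optics
import cv2,numpy as np
from h import *
c=optics.capture("scene");hsv=cv2.cvtColor(c["img"],cv2.COLOR_BGR2HSV)
m=cv2.inRange(hsv,(45,100,50),(75,255,255));m[:,:255]=0;m[:185]=0;m[215:]=0;m[:,295:]=0
M=cv2.moments(m,True);g=M["m10"]/M["m00"],M["m01"]/M["m00"];print("green",g,M["m00"])
for z in(50,54,58,62,66):print(z,ray(c,*g,z))
print(proj(c,(538,-124.5,73)))
E
```

```text
time_s: 1.15
eef_pos: [321.4, 151.3, 231.2]
ee_rot: [0.0, 0.116, 0.993, 0.0]
force: [0.3, 0.5, 0.2]
grip_width: 0.0
grip_force: 0.0
time_s: 1.95
eef_pos: [398.0, -125.6, 230.6]
ee_rot: [-0.0, 0.118, 0.993, -0.0]
force: [-0.5, 0.3, -0.3]
grip_width: 0.001
grip_force: 0.0
green (273.55555555555554, 198.7111111111111) 45.0
50 [ 530.50281323 -198.66952265   50.        ]
54 [ 526.57731576 -201.66973193   54.        ]
58 [ 522.65181829 -204.6699412    58.        ]
62 [ 518.72632082 -207.67015048   62.        ]
66 [ 514.80082335 -210.67035976   66.        ]
[255.26021242 183.01610497]
```

```bash
python3 -m handwheel '[[[1,0.6,-0.16,-0.7,0],[1,0.6,-0.16,-0.7,0],[1,0.6,-0.16,-0.7,0],[1,0.6,-0.16,-0.7,0],[1,0,0,0,0],[1,0,0,0,0]]]'
```

```text
time_s: 2.6
eef_pos: [516.2, -153.3, 90.9]
ee_rot: [-0.001, 0.116, 0.993, 0.0]
force: [-0.1, -0.1, 1.4]
grip_width: 0.0
grip_force: 0.0
```

```bash
python3 -m handwheel '[[[1,0,0,-0.15,0],[1,0,0,-0.15,0],[1,0,0,-0.06,0],[1,0,0,0,0],[1,0,0,0,0]]]'; python3 -m handwheel '[[[1,0,0,-0.04,0],[1,0,0,-0.04,0],[1,0,0,0,0],[1,0,0,0,0]]]'
```

```text
time_s: 3.1
eef_pos: [516.7, -154.4, 73.7]
ee_rot: [0.0, 0.117, 0.993, -0.0]
force: [-0.4, 0.0, -0.0]
grip_width: -0.001
grip_force: 0.0
time_s: 3.5
eef_pos: [517.0, -154.6, 69.8]
ee_rot: [0.001, 0.117, 0.993, -0.0]
force: [-0.9, -0.7, 5.7]
grip_width: 0.004
grip_force: 3.0
```

```bash
python3 -m handwheel '[[[1,0,0,-0.02,0],[1,-0.05,0.04,0,0],[1,-0.05,0.04,0,0],[1,-0.04,0.05,0,0],[1,-0.04,0.05,0,0],[1,-0.03,0.055,0,0],[1,-0.03,0.055,0,0],[1,0,0,0,0]]]'
```

```text
time_s: 4.3
eef_pos: [505.2, -139.8, 69.1]
ee_rot: [0.001, 0.117, 0.993, -0.0]
force: [-0.6, -0.2, 7.0]
grip_width: -0.003
grip_force: 3.3
```

```bash
python3 -m handwheel '[[[1,-0.02,0.06,0,0],[1,-0.02,0.06,0,0],[1,-0.01,0.063,0,0],[1,-0.01,0.063,0,0],[1,0,0.064,0,0],[1,0,0.064,0,0],[1,0,0,0,0],[1,0,0,0,0]]]'; python3 -m handwheel '[[[1,0,0,0.2,0],[1,0,0,0.6,0],[1,-0.4,0,0.9,0],[1,-0.9,0,0.3,0],[1,-0.9,0,0,0],[1,-0.9,0,0,0],[1,0,0,0,0]]]'
python3 - <<'E'
from rig import optics
import cv2
im=optics.capture("top")["img"]
a=cv2.resize(im[165:250,175:315],None,fx=5.6,fy=5.6,interpolation=cv2.INTER_CUBIC)
cv2.imwrite("pics/crop2.png",a)
E
```

```text
time_s: 5.1
eef_pos: [502.4, -121.2, 69.1]
ee_rot: [0.001, 0.117, 0.993, -0.0]
force: [-0.4, 0.9, 6.4]
grip_width: -0.0
grip_force: 3.3
time_s: 5.8
eef_pos: [342.8, -119.9, 168.2]
ee_rot: [-0.001, 0.117, 0.993, 0.0]
force: [0.6, -0.0, -0.3]
grip_width: -0.001
grip_force: 0.0
```

View pics/crop2.png

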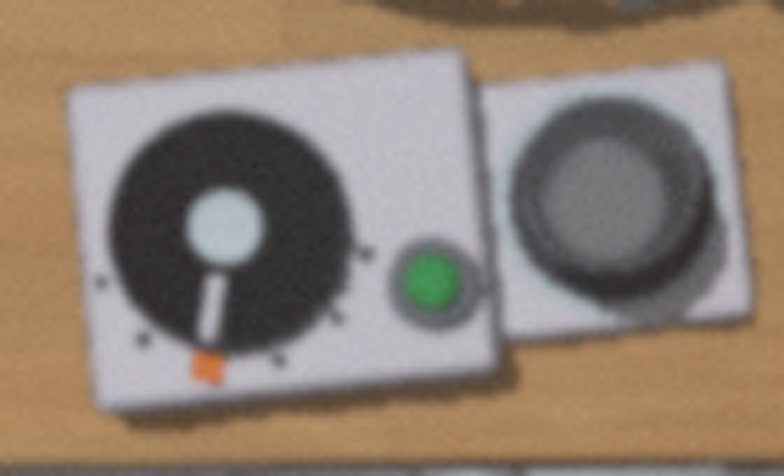

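The line now points at the orange mark, at (208,367) in the crop. Next is the button at about (515.5,-210).

```bash
python3 -m handwheel '[[[1,0.7,-0.36,-0.1,0],[1,0.7,-0.36,-0.2,0],[1,0.7,-0.36,-0.3,0],[1,0.7,-0.36,-0.4,0],[1,0.66,-0.36,-0.5,0],[1,0,0,0,0],[1,0,0,0,0]]]'
```

```text
time_s: 6.55
eef_pos: [520.1, -210.8, 92.2]
ee_rot: [-0.001, 0.116, 0.993, 0.0]
force: [-0.6, 0.7, 0.5]
grip_width: 0.002
grip_force: 0.0
```

```bash
python3 -m handwheel '[[[1,-0.08,0,-0.2,0],[1,0,0,-0.2,0],[1,0,0,-0.08,0],[1,0,0,0,0],[1,0,0,0,0]]]'; python3 -m handwheel '[[[1,0,0,-0.06,0],[1,0,0,-0.04,0],[1,0,0,0,0],[1,0,0,0,0]]]'
```

```text
time_s: 7.05
eef_pos: [515.5, -211.0, 69.8]
ee_rot: [0.0, 0.117, 0.993, -0.0]
force: [-2.0, 1.6, 3.5]
grip_width: -0.003
grip_force: 1.3
time_s: 7.45
eef_pos: [515.9, -211.2, 65.9]
ee_rot: [0.001, 0.117, 0.993, -0.0]
force: [-5.8, 4.0, 16.2]
grip_width: 0.001
grip_force: 8.2
```

```bash
python3 - <<'E'
from rig import optics,ctrl
import cv2
im=optics.capture("scene")["img"]
cv2.imwrite("pics/s2.png",cv2.resize(im[90:240,190:390],None,fx=4,fy=4,interpolation=cv2.INTER_CUBIC))
s=ctrl.sense();print(s["force"],s["wrist_torque"])
E
```

```text
[-6.4656252   4.03330898 16.70110681] [ 0.60178614  1.04305878 -0.00301786]
```

View pics/s2.png

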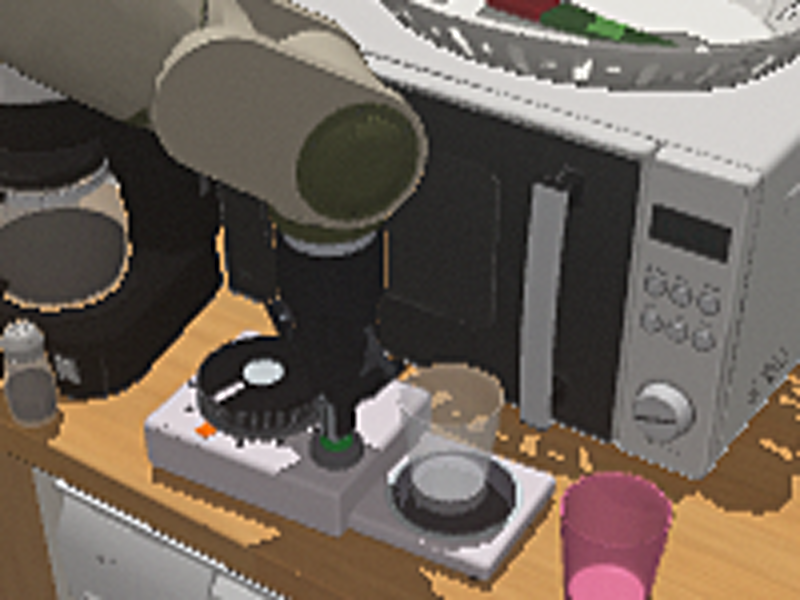

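```bash
for i in 1 2 3 4 5 6; do python3 -m handwheel '[[[1,0,0,0.03,0],[1,0,0,0,0]]]' | grep -E "eef|force: \["; done
python3 - <<'E'
from rig import optics
import cv2
im=optics.capture("scene")["img"]
cv2.imwrite("pics/s3.png",cv2.resize(im[165:225,230:310],None,fx=10,fy=10,interpolation=cv2.INTER_CUBIC))
E
```

```text
eef_pos: [515.9, -211.2, 66.3]
force: [-1.6, 2.1, 5.1]
eef_pos: [515.8, -211.2, 67.5]
force: [-0.5, 0.8, 3.9]
eef_pos: [515.8, -211.2, 69.0]
force: [0.6, 0.7, 2.4]
eef_pos: [515.8, -211.2, 70.4]
force: [-0.1, -0.3, 2.2]
eef_pos: [515.7, -211.2, 71.9]
force: [0.3, -1.0, 1.5]
eef_pos: [515.4, -211.0, 73.2]
force: [0.7, -0.2, -0.0]
```

View pics/s3.png

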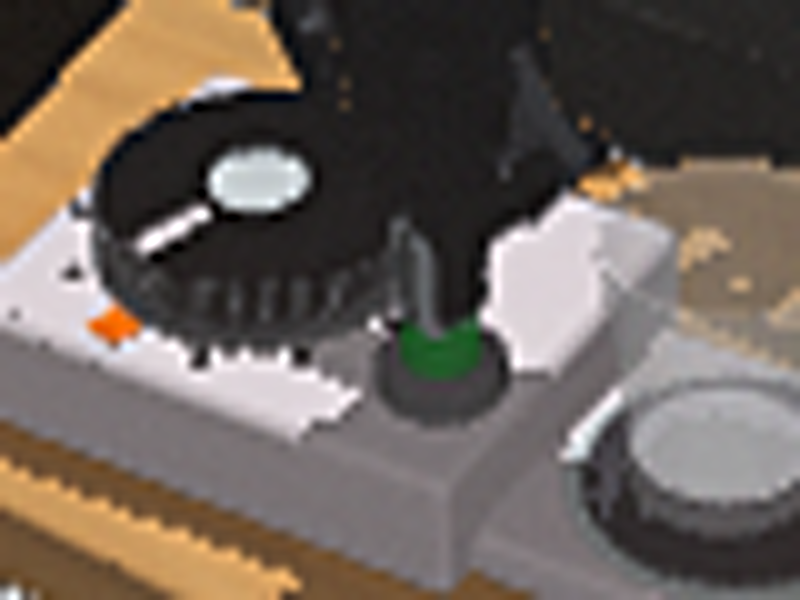

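The spring curve runs from contact at about 72.5 to a hard stop at 66, roughly 6 mm at 5 N. So the button went fully down and came back up. I'll retract and check.

```bash
python3 -m handwheel '[[[1,0,0,0.3,0],[1,0,0,0.9,0],[1,-0.4,0,0.9,0],[1,-0.9,0,0.3,0],[1,-0.9,0,0,0],[1,-0.9,0,0,0],[1,0,0,0,0],[1,0,0,0,0],[1,0,0,0,0]]]'
python3 - <<'E'
from rig import optics
import cv2
im=optics.capture("top")["img"]
cv2.imwrite("pics/t4.png",cv2.resize(im[160:260,120:450],None,fx=2.4,fy=2.4,interpolation=cv2.INTER_CUBIC))
E
```

```text
time_s: 9.65
eef_pos: [361.3, -211.3, 193.4]
ee_rot: [0.0, 0.116, 0.993, -0.0]
force: [0.4, 0.3, 0.3]
grip_width: -0.003
grip_force: 0.0
```

View pics/t4.png

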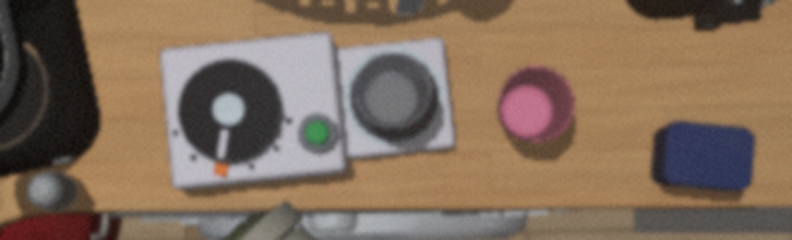

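The white line is still at the orange mark, at (222,168) in the crop. The button is up, the glass, tin and mill are where they were, and the arm is clear.

```bash
python3 -c "
from rig import ctrl
print(ctrl.finish_job())"
```

```text
the job is handed in; nothing more can be done
None
```

The job is handed in: I rubbed the dial round to click in at the orange mark, then pressed the start button fully down and let it go, without touching the glass, tin or mill (about 10 s of robot time).

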